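# Lever up the sump flap

## Robot

A 6-joint arm with a two-finger parallel gripper is mounted at the origin on the work surface. World frame = base frame: x ahead of the robot, y to its left, z up, the work surface at z = 0. Lengths are in mm, angles in degrees, forces in N, time in s.
With the tool pointing down it reaches from about 300 to 850 mm from the base axis. Payload 4.2 kg.
Tool frame: the origin (TCP) lies at the very end of the fingers, on their centre line; the grasp point (between the pads) lies 19 mm behind it (env.grasp_offset is the distance from the TCP to the grasp point, in mm); z points along the fingers, y is the line along which they close (so a half turn about z gives the same grasp; the last joint's range is limited). The gripper opens to 91 mm and grips with 3 to 60 N. Pads are 32 mm wide; open, the fingers measure 118 mm over their backs; the gripper's body (76 mm by 178 mm) begins 60 mm behind the grasp point.
Start: joints at [68.297, 18.312, 89.639, -0, 72.044, -1.146], TCP at [201.915, 538.399, 213.976] pointing down, gripper open.
Joint ranges: [-177.97, 177.97], [-48.28, 115.42], [12.27, 149.76], [-77.06, 257.06], [2.81, 150.46], [-146.56, 146.56]. Speed limits (degrees/s): [147.25, 147.25, 180, 180, 180, 180].

## Interface

Orientations are given as [roll, pitch, yaw] about the fixed x, y, z axes, in that order (R = Rz(yaw) Ry(pitch) Rx(roll)).
In Python, from workcell import env gives the robot as it stands. The module is installed in compiled form; this text tells all that it offers.
- The arm moves only by the tool send_rows, never from a script. Its argument "motion" is a list of rows, each an object of numbers: "tx", "ty", "tz": the shift along the tool's x, y, z in units of 500 mm (1.0 is 500 mm); "rx", "ry", "rz": the turn, a rotation vector about the tool's x, y, z in units of 30 degrees (1.0 is 30 degrees); "gripper": the closure, from -1 (fully open) to 1 (shut). In form: [{"tx": .., "ty": .., "tz": .., "rx": .., "ry": .., "rz": .., "gripper": ..}, ...]. A call has 1 to 12 rows; each row shifts and turns the commanded pose from where the row before left it, along the tool's axes as they then stand; what a row does not reach is not made up. A row lasts 1/8 s, in which the tool goes at most 62.5 mm and 10.7 degrees, less where a joint would pass 70% of its speed; a pose out of reach is approached as far as the arm can. A call with a number of a shift or a turn outside -1 to 1 is refused whole. A call with a gripper value outside its range is refused whole. The fingers move at their own pace and stop on an object; "grip_force" is the grip in N (left out, the last holds). Time passes only in rows, so rows that do not move let the fingers close. It gives the time, the measured TCP pose, the force, the opening and the grip force at its end, in the units of the state.
- env.state(): the state, without advancing time (a new reading comes with each control period).
- env.grab_frame(name): name is "scene" or "top" or "wrist"; returns a dict with "frame" (480x640x3 uint8, red, green, blue), "vertical_fov" (degrees; the focal length in pixels is half the picture's height over the tangent of half this angle, whatever the lens; pixels are square), "cx", "cy" (the principal point, pixels), "k1" (the pictures are not rectified: a ray, as slopes to the right and down, at radius r is drawn at 1 + k1 r^2 times it, then the intrinsics apply), "rvec" (rotation vector, rad) and "tvec" (3), from world to camera coordinates, as OpenCV has them; the wrist camera has in their place "T_tool_cam" (4x4, takes a point from camera to tool coordinates, whose origin is the TCP and whose axes are the flange's). Camera axes: x right, y down, z forward; pixel columns grow to the right and rows downward; lengths in mm; the calibration is good to about 2 mm. A picture is of the moment at which its call begins: read the wrist's pose just before it. There is no depth.
- env.job_done(): hands the job in; it is judged then, once.
The state is a dict: "time_s": time; "qpos": joint angles; "qvel": joint speeds; "effort": joint torques, N m; "ee_pos": TCP position; "ee_rot": TCP orientation; "force": force on the tool from outside, world axes, zero at the start; "torque": the same for the moment, N m; "gripper_width": finger opening in mm; "gripper_force": force on a finger pad.
Only numpy, scipy, OpenCV 4.12 (cv2) and the standard library are available. Lean on these libraries where they do the work, as an engineer would, in place of code of your own. Each camera call takes 0.05 s, during which the arm holds its last target. There are 200 camera calls.

## Task

Open the sump flap of the bench unit with its lever, with the fingers only: push the safety bolt by its peg fully out from under the lever, then press the pad at the lever's long end steadily down as far as it goes, so that the heavy flap is raised without a jerk. The program finishes while still holding the lever down with the flap up. Do not lift the lever out of its cradle, do not touch the flap itself, and leave the other things on the bench where they are.

Things in the scene. Friction and masses are not known exactly. Their poses are not given: they have to be found in the camera images.
- unit: fixed bench unit: grey base rail 370 x 100 x 10 mm with a lever cradle; beyond it a black sump box (162 x 190 x 80 mm, green skirt) closed by the flap. Origin on the bench below the lever's cross-pin; x points level along the lever from long end to flap, y to the side where the bolt's peg stands, z up. Rubber bump stop (28 mm across, top 32 mm above the bench) at x = -190 mm, under the lever's pad
- lever: loose steel lever, 0.55 kg; its cross-pin (12 mm) rests in two open-topped notches. Origin: centre of the pin, 100 mm above the bench; axes as the unit's at rest. Long arm: flat bar 24 x 12 mm, sloping up 17 degrees from the pin to the robot's left to a pad; short arm: its nose lies under the flap's lip, 90 mm from the pin
- lever_pad (a point): centre of the top of the lever's pad (60 mm along the bar, 56 mm across, 10 mm thick), 200 mm from the pin: 164 mm above the bench at rest, about 47 mm when fully down on the bump stop (long arm then slopes down 17 degrees). The flap's weight pushes it back up with about 4 to 9 N; let go, it rises again
- bolt_peg (a point): half-way up the upright steel peg (16 mm across, 22 mm head, from 118 to 170 mm above the bench; this point at 143 mm) on the outer end of the safety bolt, a flat bar 20 mm wide, top 119 mm above the bench, lying across under the long arm 100 mm from the pin and blocking it. Bolt in: peg 80 to 88 mm beside the lever's centre line, 60 mm free between bar and peg
- bolt (a joint): slide of the safety bolt in m: 0 fully in (under the lever), 0.050 fully out at its end stop; grows as the peg is pushed away from the lever, along the unit's +y. Starts at 0 to 0.008. It needs about 2 N to slide and stays where it is left; the lever is free from 0.036 on
- flap (a joint): opening angle of the heavy steel flap (155 x 180 x 14 mm, about 2.6 kg, hinged at its far end, bail handle on top) in rad: 0 shut on the box, about 0.36 with the lever fully down; it falls shut by its own weight
- flap_lip (a point): middle of the upper front edge of the flap, which stands 35 mm proud of the sump box towards the lever; 96 mm above the bench when shut
- nut: bystander, to be left alone: a big plain steel nut ring, 42 mm across, 18 mm high; origin at the middle of its underside
- bearing: bystander, to be left alone: a steel bearing ring, 60 mm across, 18 mm high; origin at the middle of its underside
- screwdriver: bystander, to be left alone: a screwdriver lying on the bench; origin at the middle of its underside
- wrench: bystander, to be left alone: a steel wrench lying on the bench; origin at the middle of its underside
- spray: bystander, to be left alone: a can, 60 mm across, 160 mm tall; origin at the middle of its underside
- cup: bystander, to be left alone: a white open cup, 76 mm across, 85 mm tall; origin at the middle of its underside
- jar: bystander, to be left alone: a small jar, 60 mm across, 70 mm tall; origin at the middle of its underside

How it is judged:
By the outcome, as a careful person would: the job done as asked, in the order asked, and still so for the second after the job is handed in, while the arm keeps its last pose, push and grip.
It also fails if it takes over 34 s, if anything falls off the work surface, if the arm or the gripper's body presses on something with over 40 N, if the wrist force passes 120 N, or if a joint passes its speed limit or range.

## Working session

There is one attempt and no reset: what is moved stays moved. The work goes in short steps, Python scripts to look and compute and a tool call to move; the robot and the scene stay as the last step left them, time stands still between calls to the robot, and variables do not carry over. Pictures are saved under pics/ and viewed, at most 10 in all, crops included, and the job is handed in when it is done.

Besides the shell and the picture viewer there is one more tool, called after "Emit:" as a command line: name --argument value ..., lists and objects as JSON in quotes. send_rows: Moves the arm, as the interface text tells. Shifts and turns lie within -1 to 1; 1 stands for 500 mm of shift or 30 degrees of turn. Its arguments: {"type":"object","properties":{"motion":{"type":"array"},"grip_force":{"type":"number"}},"required":["motion"]}

```bash
mkdir -p pics; cat > h.py <<'E'
import numpy as np, cv2
from scipy.spatial.transform import Rotation as R
from workcell import env
def grab(n):
    s=env.state(); f=env.grab_frame(n); f['s']=s; return f
def cam(f):
    h,w=f['frame'].shape[:2]; fo=h/2/np.tan(np.radians(f['vertical_fov'])/2)
    if 'rvec' in f:
        Rm=cv2.Rodrigues(np.array(f['rvec'],float))[0]; t=np.array(f['tvec'],float).ravel()
        Rc=Rm.T; C=-Rm.T@t
    else:
        T=np.array(f['T_tool_cam']); Rt=R.from_euler('xyz',f['s']['ee_rot'],degrees=True).as_matrix()
        Rc=Rt@T[:3,:3]; C=Rt@T[:3,3]+np.array(f['s']['ee_pos'])
    return fo,f['cx'],f['cy'],f['k1'],Rc,C
def ray(f,u,v):
    fo,cx,cy,k1,Rc,C=cam(f); d=np.array([(u-cx)/fo,(v-cy)/fo]); p=d.copy()
    for _ in range(20): p=d/(1+k1*(p@p))
    r=Rc@np.r_[p,1]; return C,r/np.linalg.norm(r)
def onz(f,u,v,z):
    C,r=ray(f,u,v); return C+r*(z-C[2])/r[2]
def proj(f,P):
    fo,cx,cy,k1,Rc,C=cam(f); q=Rc.T@(np.array(P,float)-C); p=q[:2]/q[2]; p=p*(1+k1*(p@p)); return fo*p+[cx,cy]
def tri(rs):
    A=sum(np.eye(3)-np.outer(r,r) for C,r in rs); b=sum((np.eye(3)-np.outer(r,r))@C for C,r in rs); return np.linalg.solve(A,b)
E
python3 - <<'E'
from h import *
import pickle
for n in('scene','top'):
    f=grab(n); pickle.dump(f,open(n+'.pkl','wb')); cv2.imwrite(f'pics/{n}.png',f['frame'][:,:,::-1])
    print(n,cam(f)[5])
print(env.state())
E
```

```text
scene [ 972.07610877 -134.51961386  749.69155736]
top [404.04005673  43.89606769 904.47248085]
{'time_s': 0.1, 'qpos': array([ 6.82959848e+01,  1.83478946e+01,  8.97008659e+01,  1.05276464e-04,
        7.20433286e+01, -1.14521088e+00]), 'qvel': array([ 0.01886597, -0.12044906, -0.06207547, -0.08721663, -0.03500015,
       -0.06483661]), 'effort': array([-4.11258516e-04, -4.13341892e+01, -2.32508665e+01,  7.28957285e-02,
        4.22726444e-02, -5.57999897e-05]), 'ee_pos': array([201.74353803, 537.95420783, 213.19536518]), 'ee_rot': array([-1.79907931e+02, -1.94060116e-03,  1.59441162e+02]), 'force': array([ 0.09333712, -0.56042941,  0.71282849]), 'torque': array([ 0.03458585,  0.00589242, -0.00479433]), 'gripper_force': 0.0, 'gripper_width': 90.96713182511863}
```

View pics/scene.png

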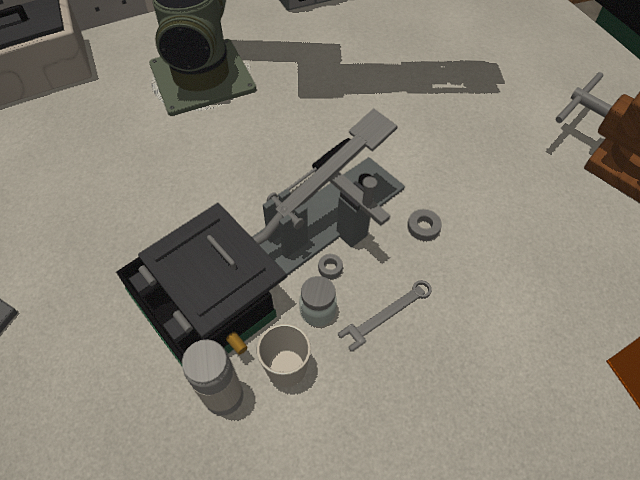

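View pics/top.png

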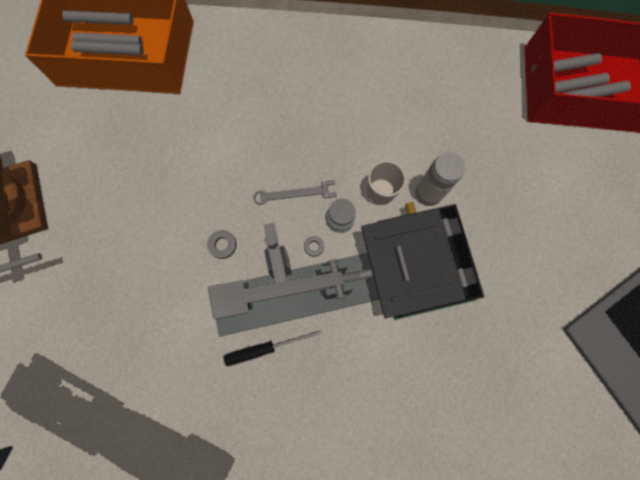

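The scene shows the lever with its pad at (375,128) and the peg at about (383,213). The top view shows the pad at (228,299), the peg at (271,232) and the pin at about (335,282). Next I'll enlarge crops of both.

```bash
python3 - <<'E'
import pickle,cv2
from h import *
s=pickle.load(open('scene.pkl','rb'));t=pickle.load(open('top.pkl','rb'))
a=cv2.resize(s['frame'][100:280,240:440],None,fx=3,fy=3,interpolation=cv2.INTER_CUBIC)
b=cv2.resize(t['frame'][215:345,200:380],None,fx=4,fy=4,interpolation=cv2.INTER_CUBIC)
g=lambda x:cv2.convertScaleAbs(x[:,:,::-1],alpha=1.6)
cv2.imwrite('pics/s1.png',g(a));cv2.imwrite('pics/t1.png',g(b))
E
```

```text
(no output)
```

View pics/s1.png

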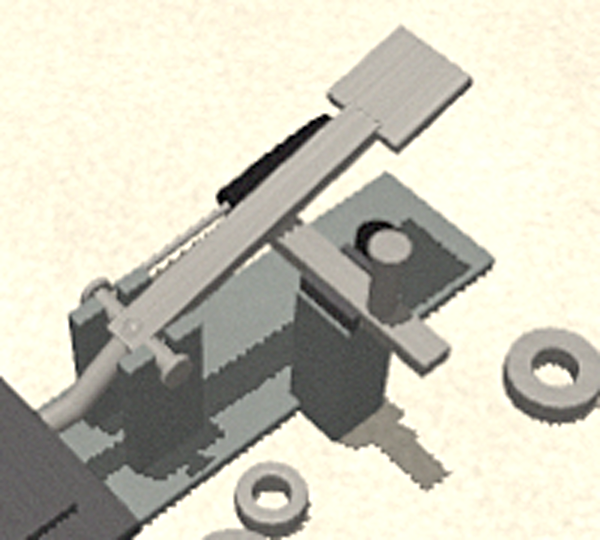

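View pics/t1.png

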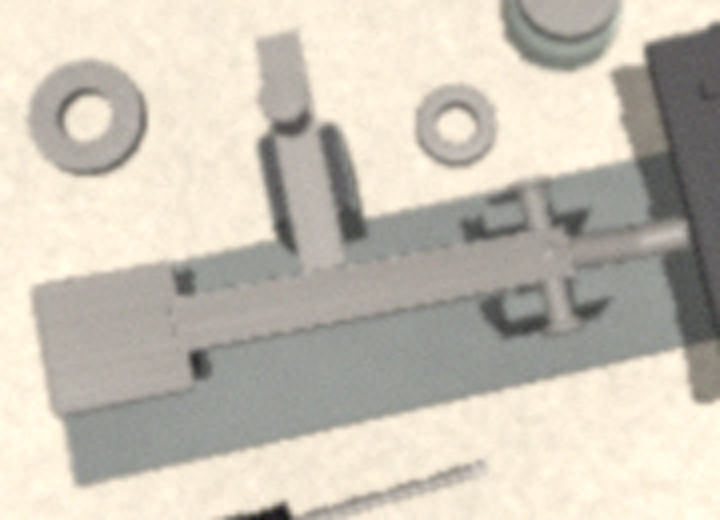

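The crops show the pad corners clearly. The peg head is at (390,245) in the scene crop and (284,103) in the top crop. The bolt's bar end sits just beyond the peg.

```bash
python3 - <<'E'
import pickle
from h import *
np.set_printoptions(precision=1,suppress=True)
s=pickle.load(open('scene.pkl','rb'));t=pickle.load(open('top.pkl','rb'))
S=lambda u,v:(240+u/3-.33,100+v/3-.33); T=lambda u,v:(200+u/4-.37,215+v/4-.37)
cs=[(401,26),(471,80),(397,150),(328,96)]; ct=[(57,412),(35,288),(172,262),(192,388)]
P=[tri([ray(s,*S(*a)),ray(t,*T(*b))]) for a,b in zip(cs,ct)]
for p in P: print(p)
pad=np.mean(P,0); print('pad',pad)
hd=tri([ray(s,*S(390,245)),ray(t,*T(284,103))]); print('head',hd,onz(s,*S(390,245),170),onz(t,*T(284,103),170))
pe=[onz(s,*S(*q),100) for q in((97,291),(175,372))]; pt=[onz(t,*T(*q),100) for q in((532,183),(566,328))]
print('pin ends',*pe,*pt)
pin=np.mean(pe+pt,0); d=pin-pad; yaw=np.degrees(np.arctan2(d[1],d[0])); print('pin',pin,'yaw',yaw,np.linalg.norm(d[:2]))
# rail edge in top, z=10
a=onz(t,*T(75,485),10);b=onz(t,*T(690,345),10); print('rail yaw',np.degrees(np.arctan2(*(b-a)[1::-1])),a,b)
x=np.r_[d[:2],0]/np.linalg.norm(d[:2]); y=np.cross([0,0,1],x)
print('x',x,'y',y,'head in unit',(hd-pin)@x,(hd-pin)@y,'pad',(pad-pin)@x)
E
```

```text
[421.5 213.6 170. ]
[472.1 230.7 167. ]
[489.9 177.3 150.9]
[437.  162.1 149.4]
pad [455.1 195.9 159.3]
head [560.4 134.8 168.4] [561.7 134.9 170. ] [559.8 133.9 170. ]
pin ends [477.7   5.  100. ] [544.8  23.7 100. ] [546.4  23.4 100. ] [480.6   2.8 100. ]
pin [512.4  13.7 100. ] yaw -72.54894635082353 190.9849056828491
rail yaw -72.47056511781742 [390.4 237.1  10. ] [485.8 -65.2  10. ]
x [ 0.3 -1.   0. ] y [ 1.   0.3 -0. ] head in unit -101.11710729913773 82.10729904264201 pad -190.9849056828491
```

Emit:
send_rows --motion '[{"tx": -0.074,"ty": -0.046,"tz": -0.002,"gripper": 1},{"tx": -0.074,"ty": -0.046,"tz": -0.002,"gripper": 1},{"tx": -0.074,"ty": -0.046,"tz": -0.002,"gripper": 1},{"tx": -0.074,"ty": -0.046,"tz": -0.002,"gripper": 1},{"tx": -0.074,"ty": -0.046,"tz": -0.002,"gripper": 1},{"tx": -0.074,"ty": -0.046,"tz": -0.002,"gripper": 1},{"tx": -0.074,"ty": -0.046,"tz": -0.002,"gripper": 1},{"tx": -0.074,"ty": -0.046,"tz": -0.002,"gripper": 1},{"tx": -0.074,"ty": -0.046,"tz": -0.002,"gripper": 1},{"tx": -0.074,"ty": -0.046,"tz": -0.002,"gripper": 1},{"tx": -0.074,"ty": -0.046,"tz": -0.002,"gripper": 1},{"tx": -0.074,"ty": -0.046,"tz": -0.002,"gripper": 1}]' --grip_force 20

```text
invalid input at $.motion[0]: expected keys tx, ty, tz, rx, ry, rz, gripper
```

Emit:
send_rows --motion '[{"rz": 0.288,"gripper": 1},{"rz": 0.288,"gripper": 1},{"rz": 0.288,"gripper": 1},{"rz": 0.288,"gripper": 1},{"rz": 0.288,"gripper": 1},{"rz": 0.288,"gripper": 1},{"gripper": 1},{"gripper": 1}]'

```text
invalid input at $.motion[0]: expected keys tx, ty, tz, rx, ry, rz, gripper
```

```bash
python3 - <<'E'
import pickle
from h import *
f=grab('wrist'); print(f['s']['ee_pos'],f['s']['ee_rot'],f['s']['force'],f['s']['gripper_width'],f['s']['time_s']); print(np.array(f['T_tool_cam']).round(2))
X=np.array([.3,-.954,0]);Y=np.array([.954,.3,0]);p=np.array([512.4,13.7,0])
im=f['frame'][:,:,::-1].copy()
for x,y,z in((-100,82,170),(-191,0,164),(-100,0,137)):
    q=proj(f,p+x*X+y*Y+[0,0,z]); print(q); cv2.drawMarker(im,(int(q[0]),int(q[1])),(0,0,255),0,12)
pickle.dump(f,open('w.pkl','wb'));cv2.imwrite('pics/w1.png',im)
E
```

```text
[201.74353803 537.95420783 213.19536518] [-1.79907931e+02 -1.94060116e-03  1.59441162e+02] [ 0.09333712 -0.56042941  0.71282849] 90.96713182511863 0.1
[[   0.     -0.96   -0.28   78.96]
 [   1.      0.      0.     -1.33]
 [  -0.     -0.28    0.96 -169.8 ]
 [   0.      0.      0.      1.  ]]
[ 79.69755094 711.38388625]
[ 68.72698976 644.26177007]
[ 30.05578901 639.48313012]
```

View pics/w1.png

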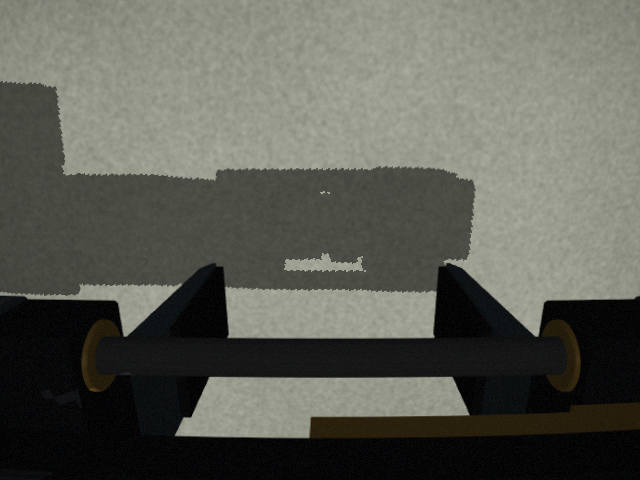

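Both moves were refused because every row needs all seven keys. The picture only shows the bench from the start pose, with the fingers at the bottom. I'll resend with full rows.

Emit:
send_rows --motion '[{"tx": -0.074,"ty": -0.046,"tz": -0.002,"rx": 0,"ry": 0,"rz": 0,"gripper": 1},{"tx": -0.074,"ty": -0.046,"tz": -0.002,"rx": 0,"ry": 0,"rz": 0,"gripper": 1},{"tx": -0.074,"ty": -0.046,"tz": -0.002,"rx": 0,"ry": 0,"rz": 0,"gripper": 1},{"tx": -0.074,"ty": -0.046,"tz": -0.002,"rx": 0,"ry": 0,"rz": 0,"gripper": 1},{"tx": -0.074,"ty": -0.046,"tz": -0.002,"rx": 0,"ry": 0,"rz": 0,"gripper": 1},{"tx": -0.074,"ty": -0.046,"tz": -0.002,"rx": 0,"ry": 0,"rz": 0,"gripper": 1},{"tx": -0.074,"ty": -0.046,"tz": -0.002,"rx": 0,"ry": 0,"rz": 0,"gripper": 1},{"tx": -0.074,"ty": -0.046,"tz": -0.002,"rx": 0,"ry": 0,"rz": 0,"gripper": 1},{"tx": -0.074,"ty": -0.046,"tz": -0.002,"rx": 0,"ry": 0,"rz": 0,"gripper": 1},{"tx": -0.074,"ty": -0.046,"tz": -0.002,"rx": 0,"ry": 0,"rz": 0,"gripper": 1},{"tx": -0.074,"ty": -0.046,"tz": -0.002,"rx": 0,"ry": 0,"rz": 0,"gripper": 1},{"tx": -0.074,"ty": -0.046,"tz": -0.002,"rx": 0,"ry": 0,"rz": 0,"gripper": 1}]' --grip_force 20

```text
time_s: 1.65
ee_pos: [521.3, 122.8, 225.8]
ee_rot: [180.0, -0.0, 159.4]
force: [0.5, 0.2, -0.5]
gripper_width: 0.4
gripper_force: 0.0
```

Emit:
send_rows --motion '[{"tx": 0,"ty": 0,"tz": 0,"rx": 0,"ry": 0,"rz": 0.288,"gripper": 1},{"tx": 0,"ty": 0,"tz": 0,"rx": 0,"ry": 0,"rz": 0.288,"gripper": 1},{"tx": 0,"ty": 0,"tz": 0,"rx": 0,"ry": 0,"rz": 0.288,"gripper": 1},{"tx": 0,"ty": 0,"tz": 0,"rx": 0,"ry": 0,"rz": 0.288,"gripper": 1},{"tx": 0,"ty": 0,"tz": 0,"rx": 0,"ry": 0,"rz": 0.288,"gripper": 1},{"tx": 0,"ty": 0,"tz": 0,"rx": 0,"ry": 0,"rz": 0.288,"gripper": 1},{"tx": 0,"ty": 0,"tz": 0,"rx": 0,"ry": 0,"rz": 0,"gripper": 1},{"tx": 0,"ty": 0,"tz": 0,"rx": 0,"ry": 0,"rz": 0,"gripper": 1}]'

```text
time_s: 2.65
ee_pos: [520.6, 124.1, 225.8]
ee_rot: [-180.0, -0.0, 107.7]
force: [-0.1, -0.3, 0.0]
gripper_width: 0.6
gripper_force: 0.0
```

```bash
python3 - <<'E'
import pickle
from h import *
f=grab('wrist'); s=f['s'];print(s['ee_pos'],s['ee_rot'],s['force'],s['gripper_width'],s['time_s'])
X=np.array([.3,-.954,0]);Y=np.array([.954,.3,0]);p=np.array([512.4,13.7,0])
d=s['ee_pos']-p; print('unit',d@X,d@Y,d[2])
im=f['frame'][:,:,::-1].copy()
for x,y,z in((-100,82,170),(-191,0,164),(-100,0,137)):
    q=proj(f,p+x*X+y*Y+[0,0,z]); print(q); cv2.drawMarker(im,(int(q[0]),int(q[1])),(0,0,255),0,12)
cv2.imwrite('pics/w2.png',im)
E
```

```text
[520.62709351 124.05057494 225.79577411] [-1.79985689e+02 -6.28138568e-03  1.07723299e+02] [-0.06081177 -0.30511623  0.01453005] 0.6299940141395803 2.65
unit -102.80632043689582 40.9538196917683 225.7957741142602
[406.28685671 263.85504205]
[254.96178157  93.1471529 ]
[267.90517474 245.60365939]
```

View pics/w2.png

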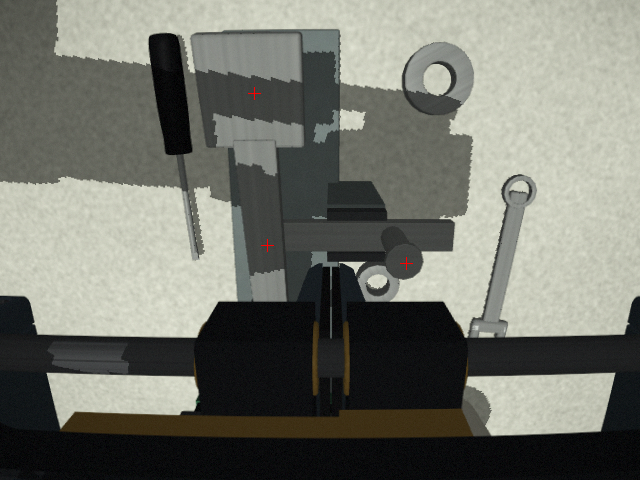

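The view shows the peg head at (403,262), on my predicted marker. The closed fingers point at the free gap between the bar and the peg. I'll descend and push.

Emit:
send_rows --motion '[{"tx": -0.002,"ty": 0,"tz": 0.048,"rx": 0,"ry": 0,"rz": 0,"gripper": 1},{"tx": -0.002,"ty": 0,"tz": 0.048,"rx": 0,"ry": 0,"rz": 0,"gripper": 1},{"tx": 0,"ty": 0,"tz": 0.048,"rx": 0,"ry": 0,"rz": 0,"gripper": 1},{"tx": 0,"ty": 0,"tz": 0.044,"rx": 0,"ry": 0,"rz": 0,"gripper": 1},{"tx": 0,"ty": 0,"tz": 0,"rx": 0,"ry": 0,"rz": 0,"gripper": 1}]'

```text
time_s: 3.32
ee_pos: [520.1, 121.9, 130.5]
ee_rot: [-179.8, -0.0, 107.7]
force: [0.2, -0.1, 0.7]
gripper_width: 0.4
gripper_force: 0.0
```

Emit:
send_rows --motion '[{"tx": 0,"ty": 0.012,"tz": 0,"rx": 0,"ry": 0,"rz": 0,"gripper": 1},{"tx": 0,"ty": 0.012,"tz": 0,"rx": 0,"ry": 0,"rz": 0,"gripper": 1},{"tx": 0,"ty": 0.012,"tz": 0,"rx": 0,"ry": 0,"rz": 0,"gripper": 1},{"tx": 0,"ty": 0.012,"tz": 0,"rx": 0,"ry": 0,"rz": 0,"gripper": 1},{"tx": 0,"ty": 0.012,"tz": 0,"rx": 0,"ry": 0,"rz": 0,"gripper": 1},{"tx": 0,"ty": 0.012,"tz": 0,"rx": 0,"ry": 0,"rz": 0,"gripper": 1}]'

```text
time_s: 4.08
ee_pos: [555.9, 133.1, 132.0]
ee_rot: [-180.0, -0.0, 107.6]
force: [-2.2, -0.9, 2.8]
gripper_width: 0.5
gripper_force: 1.2
```

Emit:
send_rows --motion '[{"tx": 0,"ty": 0.01,"tz": 0,"rx": 0,"ry": 0,"rz": 0,"gripper": 1},{"tx": 0,"ty": 0.01,"tz": 0,"rx": 0,"ry": 0,"rz": 0,"gripper": 1},{"tx": 0,"ty": 0.01,"tz": 0,"rx": 0,"ry": 0,"rz": 0,"gripper": 1},{"tx": 0,"ty": 0.01,"tz": 0,"rx": 0,"ry": 0,"rz": 0,"gripper": 1},{"tx": 0,"ty": 0,"tz": 0,"rx": 0,"ry": 0,"rz": 0,"gripper": 1}]'

```text
time_s: 4.7
ee_pos: [575.4, 139.3, 131.8]
ee_rot: [179.9, -0.0, 107.6]
force: [0.0, -0.3, 0.1]
gripper_width: 0.5
gripper_force: 0.0
```

Emit:
send_rows --motion '[{"tx": 0,"ty": 0.004,"tz": 0,"rx": 0,"ry": 0,"rz": 0,"gripper": 1},{"tx": 0,"ty": 0.004,"tz": 0,"rx": 0,"ry": 0,"rz": 0,"gripper": 1},{"tx": 0,"ty": 0,"tz": 0,"rx": 0,"ry": 0,"rz": 0,"gripper": 1}]'

```text
time_s: 5.08
ee_pos: [578.5, 140.3, 131.8]
ee_rot: [-180.0, -0.0, 107.6]
force: [-1.2, -0.7, 0.6]
gripper_width: 0.5
gripper_force: 0.7
```

Emit:
send_rows --motion '[{"tx": 0,"ty": 0.004,"tz": 0,"rx": 0,"ry": 0,"rz": 0,"gripper": 1},{"tx": 0,"ty": 0.004,"tz": 0,"rx": 0,"ry": 0,"rz": 0,"gripper": 1},{"tx": 0,"ty": 0,"tz": 0,"rx": 0,"ry": 0,"rz": 0,"gripper": 1}]'

```text
time_s: 5.45
ee_pos: [582.5, 141.6, 131.8]
ee_rot: [180.0, -0.0, 107.6]
force: [-1.4, -0.4, -0.1]
gripper_width: 0.4
gripper_force: 0.6
```

Emit:
send_rows --motion '[{"tx": 0,"ty": 0.004,"tz": 0,"rx": 0,"ry": 0,"rz": 0,"gripper": 1},{"tx": 0,"ty": 0,"tz": 0,"rx": 0,"ry": 0,"rz": 0,"gripper": 1}]'

```text
time_s: 5.7
ee_pos: [582.9, 141.7, 131.8]
ee_rot: [-179.8, -0.0, 107.6]
force: [-5.2, -2.1, 1.3]
gripper_width: 0.5
gripper_force: 2.7
```

Emit:
send_rows --motion '[{"tx": 0,"ty": 0.004,"tz": 0,"rx": 0,"ry": 0,"rz": 0,"gripper": 1},{"tx": 0,"ty": 0,"tz": 0,"rx": 0,"ry": 0,"rz": 0,"gripper": 1}]'

```text
time_s: 5.95
ee_pos: [582.9, 141.7, 131.7]
ee_rot: [-179.6, -0.0, 107.6]
force: [-9.2, -3.9, 3.2]
gripper_width: 0.3
gripper_force: 5.2
```

Emit:
send_rows --motion '[{"tx": 0,"ty": -0.02,"tz": 0,"rx": 0,"ry": 0,"rz": 0,"gripper": 1},{"tx": 0,"ty": -0.02,"tz": -0.02,"rx": 0,"ry": 0,"rz": 0,"gripper": 1},{"tx": 0,"ty": 0,"tz": -0.06,"rx": 0,"ry": 0,"rz": 0,"gripper": 1},{"tx": 0,"ty": 0,"tz": -0.06,"rx": 0,"ry": 0,"rz": 0,"gripper": 1},{"tx": 0,"ty": 0,"tz": 0,"rx": 0,"ry": 0,"rz": 0,"gripper": 1}]'

```text
time_s: 6.58
ee_pos: [568.9, 137.1, 205.4]
ee_rot: [179.5, 0.0, 107.6]
force: [-0.1, 0.4, -0.3]
gripper_width: 0.4
gripper_force: 0.0
```

```bash
python3 - <<'E'
from h import *
f=grab('wrist'); s=f['s'];print(s['ee_pos'],s['ee_rot'],s['time_s'])
X=np.array([.3,-.954,0]);Y=np.array([.954,.3,0]);p=np.array([512.4,13.7,0])
d=s['ee_pos']-p; print('unit',d@X,d@Y,d[2])
im=f['frame'][:,:,::-1].copy()
for x,y,z in((-100,130,170),(-191,0,164)):
    q=proj(f,p+x*X+y*Y+[0,0,z]); print(q); cv2.drawMarker(im,(int(q[0]),int(q[1])),(0,0,255),0,12)
cv2.imwrite('pics/w3.png',im)
E
```

```text
[568.91854621 137.1079257  205.38270667] [1.79544221e+02 3.21129598e-02 1.07600164e+02] 6.575
unit -100.77559725578112 90.94107079587057 205.3827066727544
[408.71706595 273.09992229]
[141.81992429  88.18145054]
```

View pics/w3.png

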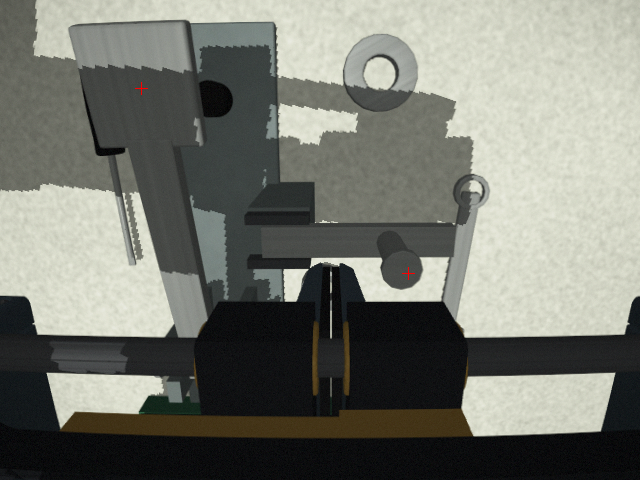

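The peg head is now at (402,269), where I predicted it for fully out (mark at 408,273). The bolt's inner end is clear of the lever, and the pad centre is at about (138,86), within 2 mm of the estimate. I'll go above the pad and come down gently.

Emit:
send_rows --motion '[{"tx": 0.047,"ty": -0.045,"tz": 0,"rx": -0.015,"ry": 0,"rz": 0,"gripper": 1},{"tx": 0.047,"ty": -0.046,"tz": 0,"rx": 0,"ry": 0,"rz": 0,"gripper": 1},{"tx": 0.047,"ty": -0.046,"tz": 0,"rx": 0,"ry": 0,"rz": 0,"gripper": 1},{"tx": 0.047,"ty": -0.046,"tz": 0.01,"rx": 0,"ry": 0,"rz": 0,"gripper": 1},{"tx": 0,"ty": 0,"tz": 0.024,"rx": 0,"ry": 0,"rz": 0,"gripper": 1},{"tx": 0,"ty": 0,"tz": 0.02,"rx": 0,"ry": 0,"rz": 0,"gripper": 1},{"tx": 0,"ty": 0,"tz": 0,"rx": 0,"ry": 0,"rz": 0,"gripper": 1}]'

```text
time_s: 7.5
ee_pos: [451.6, 198.0, 172.9]
ee_rot: [179.7, 0.0, 107.6]
force: [-0.1, -0.3, -0.7]
gripper_width: 0.6
gripper_force: 0.0
```

Emit:
send_rows --motion '[{"tx": 0,"ty": 0,"tz": 0.003,"rx": 0,"ry": 0,"rz": 0,"gripper": 1},{"tx": 0,"ty": 0,"tz": 0.003,"rx": 0,"ry": 0,"rz": 0,"gripper": 1},{"tx": 0,"ty": 0,"tz": 0.003,"rx": 0,"ry": 0,"rz": 0,"gripper": 1},{"tx": 0,"ty": 0,"tz": 0.003,"rx": 0,"ry": 0,"rz": 0,"gripper": 1},{"tx": 0,"ty": 0,"tz": 0.003,"rx": 0,"ry": 0,"rz": 0,"gripper": 1},{"tx": 0,"ty": 0,"tz": 0.003,"rx": 0,"ry": 0,"rz": 0,"gripper": 1}]'

```text
time_s: 8.25
ee_pos: [451.9, 199.2, 166.0]
ee_rot: [179.5, -0.1, 107.6]
force: [-1.7, 1.4, 5.0]
gripper_width: 0.5
gripper_force: 2.0
```

Contact is at about 5 N, near the pad's centre line. I'll press on steadily.

Emit:
send_rows --motion '[{"tx": 0,"ty": 0,"tz": 0.004,"rx": 0,"ry": 0,"rz": 0,"gripper": 1},{"tx": 0,"ty": 0,"tz": 0.005,"rx": 0,"ry": 0,"rz": 0,"gripper": 1},{"tx": 0,"ty": 0,"tz": 0.005,"rx": 0,"ry": 0,"rz": 0,"gripper": 1},{"tx": 0,"ty": 0,"tz": 0.005,"rx": 0,"ry": 0,"rz": 0,"gripper": 1},{"tx": 0,"ty": 0,"tz": 0.005,"rx": 0,"ry": 0,"rz": 0,"gripper": 1},{"tx": 0,"ty": 0,"tz": 0.005,"rx": 0,"ry": 0,"rz": 0,"gripper": 1},{"tx": 0,"ty": 0,"tz": 0.005,"rx": 0,"ry": 0,"rz": 0,"gripper": 1},{"tx": 0,"ty": 0,"tz": 0.005,"rx": 0,"ry": 0,"rz": 0,"gripper": 1}]'

```text
time_s: 9.25
ee_pos: [451.8, 198.7, 145.7]
ee_rot: [179.6, -0.0, 107.6]
force: [-0.2, 1.8, 4.3]
gripper_width: 0.6
gripper_force: 1.9
```

Emit:
send_rows --motion '[{"tx": 0,"ty": 0,"tz": 0.005,"rx": 0,"ry": 0,"rz": 0,"gripper": 1},{"tx": 0,"ty": 0,"tz": 0.005,"rx": 0,"ry": 0,"rz": 0,"gripper": 1},{"tx": 0,"ty": 0,"tz": 0.005,"rx": 0,"ry": 0,"rz": 0,"gripper": 1},{"tx": 0,"ty": 0,"tz": 0.005,"rx": 0,"ry": 0,"rz": 0,"gripper": 1},{"tx": 0,"ty": 0,"tz": 0.005,"rx": 0,"ry": 0,"rz": 0,"gripper": 1},{"tx": 0,"ty": 0,"tz": 0.005,"rx": 0,"ry": 0,"rz": 0,"gripper": 1},{"tx": 0,"ty": 0,"tz": 0.005,"rx": 0,"ry": 0,"rz": 0,"gripper": 1},{"tx": 0,"ty": 0,"tz": 0.005,"rx": 0,"ry": 0,"rz": 0,"gripper": 1},{"tx": 0,"ty": 0,"tz": 0.005,"rx": 0,"ry": 0,"rz": 0,"gripper": 1},{"tx": 0,"ty": 0,"tz": 0.005,"rx": 0,"ry": 0,"rz": 0,"gripper": 1},{"tx": 0,"ty": 0,"tz": 0.005,"rx": 0,"ry": 0,"rz": 0,"gripper": 1},{"tx": 0,"ty": 0,"tz": 0.005,"rx": 0,"ry": 0,"rz": 0,"gripper": 1}]'

```text
time_s: 10.75
ee_pos: [452.1, 199.0, 115.8]
ee_rot: [179.5, -0.0, 107.6]
force: [-0.8, 3.8, 6.0]
gripper_width: 0.4
gripper_force: 2.4
```

Emit:
send_rows --motion '[{"tx": 0,"ty": 0,"tz": 0.005,"rx": 0,"ry": 0,"rz": 0,"gripper": 1},{"tx": 0,"ty": 0,"tz": 0.005,"rx": 0,"ry": 0,"rz": 0,"gripper": 1},{"tx": 0,"ty": 0,"tz": 0.005,"rx": 0,"ry": 0,"rz": 0,"gripper": 1},{"tx": 0,"ty": 0,"tz": 0.005,"rx": 0,"ry": 0,"rz": 0,"gripper": 1},{"tx": 0,"ty": 0,"tz": 0.005,"rx": 0,"ry": 0,"rz": 0,"gripper": 1},{"tx": 0,"ty": 0,"tz": 0.005,"rx": 0,"ry": 0,"rz": 0,"gripper": 1},{"tx": 0,"ty": 0,"tz": 0.005,"rx": 0,"ry": 0,"rz": 0,"gripper": 1},{"tx": 0,"ty": 0,"tz": 0.005,"rx": 0,"ry": 0,"rz": 0,"gripper": 1}]'

```text
time_s: 11.75
ee_pos: [452.3, 199.2, 95.9]
ee_rot: [179.5, -0.0, 107.6]
force: [-2.1, 5.3, 6.4]
gripper_width: 0.7
gripper_force: 3.1
```

Emit:
send_rows --motion '[{"tx": 0,"ty": 0,"tz": 0.005,"rx": 0,"ry": 0,"rz": 0,"gripper": 1},{"tx": 0,"ty": 0,"tz": 0.005,"rx": 0,"ry": 0,"rz": 0,"gripper": 1},{"tx": 0,"ty": 0,"tz": 0.005,"rx": 0,"ry": 0,"rz": 0,"gripper": 1},{"tx": 0,"ty": 0,"tz": 0.005,"rx": 0,"ry": 0,"rz": 0,"gripper": 1},{"tx": 0,"ty": 0,"tz": 0.005,"rx": 0,"ry": 0,"rz": 0,"gripper": 1},{"tx": 0,"ty": 0,"tz": 0.005,"rx": 0,"ry": 0,"rz": 0,"gripper": 1}]'

```text
time_s: 12.5
ee_pos: [452.6, 198.4, 80.9]
ee_rot: [179.5, 0.1, 107.6]
force: [-1.5, 1.0, 6.0]
gripper_width: 0.5
gripper_force: 3.1
```

Emit:
send_rows --motion '[{"tx": 0,"ty": 0,"tz": 0.005,"rx": 0,"ry": 0,"rz": 0,"gripper": 1},{"tx": 0,"ty": 0,"tz": 0.005,"rx": 0,"ry": 0,"rz": 0,"gripper": 1},{"tx": 0,"ty": 0,"tz": 0.005,"rx": 0,"ry": 0,"rz": 0,"gripper": 1},{"tx": 0,"ty": 0,"tz": 0.005,"rx": 0,"ry": 0,"rz": 0,"gripper": 1},{"tx": 0,"ty": 0,"tz": 0.005,"rx": 0,"ry": 0,"rz": 0,"gripper": 1},{"tx": 0,"ty": 0,"tz": 0.005,"rx": 0,"ry": 0,"rz": 0,"gripper": 1}]'

```text
time_s: 13.25
ee_pos: [453.0, 197.2, 65.9]
ee_rot: [179.5, 0.2, 107.7]
force: [-0.1, -4.2, 6.9]
gripper_width: 0.2
gripper_force: 3.0
```

Emit:
send_rows --motion '[{"tx": -0.002,"ty": 0,"tz": 0.004,"rx": 0,"ry": 0,"rz": 0,"gripper": 1},{"tx": -0.002,"ty": 0,"tz": 0.004,"rx": 0,"ry": 0,"rz": 0,"gripper": 1},{"tx": -0.002,"ty": 0,"tz": 0.004,"rx": 0,"ry": 0,"rz": 0,"gripper": 1},{"tx": -0.002,"ty": 0,"tz": 0.004,"rx": 0,"ry": 0,"rz": 0,"gripper": 1}]'

```text
time_s: 13.75
ee_pos: [453.7, 195.1, 57.8]
ee_rot: [179.5, -0.0, 107.6]
force: [-1.5, 4.2, 5.0]
gripper_width: 0.4
gripper_force: 3.0
```

Emit:
send_rows --motion '[{"tx": -0.001,"ty": 0,"tz": 0.003,"rx": 0,"ry": 0,"rz": 0,"gripper": 1},{"tx": -0.001,"ty": 0,"tz": 0.003,"rx": 0,"ry": 0,"rz": 0,"gripper": 1},{"tx": -0.001,"ty": 0,"tz": 0.003,"rx": 0,"ry": 0,"rz": 0,"gripper": 1}]'

```text
time_s: 14.12
ee_pos: [454.1, 193.9, 53.3]
ee_rot: [179.6, -0.0, 107.6]
force: [-1.8, 5.5, 4.4]
gripper_width: 0.1
gripper_force: 2.9
```

Emit:
send_rows --motion '[{"tx": 0,"ty": 0,"tz": 0.002,"rx": 0,"ry": 0,"rz": 0,"gripper": 1},{"tx": 0,"ty": 0,"tz": 0.002,"rx": 0,"ry": 0,"rz": 0,"gripper": 1},{"tx": 0,"ty": 0,"tz": 0.002,"rx": 0,"ry": 0,"rz": 0,"gripper": 1}]'

```text
time_s: 14.5
ee_pos: [454.3, 193.7, 51.3]
ee_rot: [179.5, 0.0, 107.6]
force: [-4.0, 2.5, 16.3]
gripper_width: 0.3
gripper_force: 8.7
```

Emit:
send_rows --motion '[{"tx": 0,"ty": 0,"tz": 0.002,"rx": 0,"ry": 0,"rz": 0,"gripper": 1},{"tx": 0,"ty": 0,"tz": 0.002,"rx": 0,"ry": 0,"rz": 0,"gripper": 1}]'

```text
time_s: 14.75
ee_pos: [454.4, 193.7, 50.8]
ee_rot: [179.5, 0.0, 107.6]
force: [-7.6, 2.1, 29.3]
gripper_width: 0.4
gripper_force: 14.7
```

The lever is on its stop: z is 50.8, as predicted, and the force climbs steeply. I'll ease off slightly, hold and check.

Emit:
send_rows --motion '[{"tx": 0,"ty": 0,"tz": -0.001,"rx": 0,"ry": 0,"rz": 0,"gripper": 1},{"tx": 0,"ty": 0,"tz": 0,"rx": 0,"ry": 0,"rz": 0,"gripper": 1},{"tx": 0,"ty": 0,"tz": 0,"rx": 0,"ry": 0,"rz": 0,"gripper": 1},{"tx": 0,"ty": 0,"tz": 0,"rx": 0,"ry": 0,"rz": 0,"gripper": 1}]'

```text
time_s: 15.25
ee_pos: [454.4, 193.7, 51.1]
ee_rot: [179.5, 0.0, 107.6]
force: [-6.4, 2.1, 22.2]
gripper_width: 0.2
gripper_force: 11.0
```

```bash
python3 - <<'E'
from h import *
f=grab('scene')
cv2.imwrite('pics/s2.png',cv2.convertScaleAbs(cv2.resize(f['frame'][60:380,100:460],None,fx=1.8,fy=1.8)[:,:,::-1],alpha=1.5))
E
```

```text
(no output)
```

View pics/s2.png

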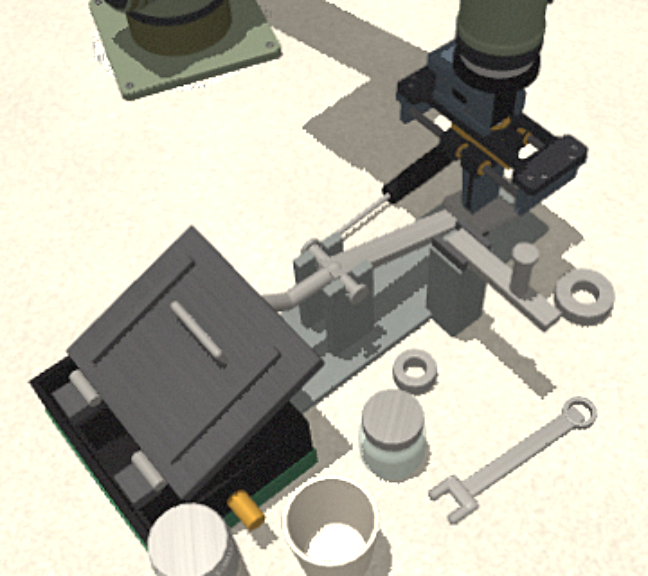

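The flap is up, with its front edge at about (320,362) in the crop. The lever is down, its pin is still in the notches at (335,268), the peg is out at (525,255), and the bystanders haven't moved.

```bash
python3 -c "
from workcell import env
print(env.job_done())"
```

```text
the job is handed in; nothing more can be done
None
```

The job is handed in at about 15 s: the bolt is fully out, and the lever is held down on its stop with about 22 N with the flap raised; the last picture shows the pin still in its cradle and the other things undisturbed.

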